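# Count three tulip contacts into the counting tray

## Task

Make up one set for the breaker: slide exactly three of the four large round contacts into the counting tray, in one neat row along its back rail, touching one another with the first against the end block. Then press the row endwise against the block, firmly but gently - so that the block itself takes about 15 N, on top of what it costs to slide the row, and never over 30 N - for about a second, and let go. Leave the fourth large contact, the two small ones and everything else on the bench where they are.

Things in the scene. Friction and masses are not known exactly. Their poses are not given: they have to be found in the camera images.
- contact1: Large contact, 90 mm diameter, 40 mm tall, 0.4 kg: a low upright cylinder (tulip contact), its side a ring of brass-coloured contact fingers with two thin steel springs round it, its top a flat grey cover; too wide to grip, slides on the bench. Origin: centre of its underside, z up. Four alike: contact1 to contact4
- contact2: large contact, like contact1 (90 mm diameter, 40 mm tall); origin: centre of its underside
- contact3: large contact, like contact1 (90 mm diameter, 40 mm tall); origin: centre of its underside
- contact4: large contact, like contact1 (90 mm diameter, 40 mm tall); origin: centre of its underside
- small1: small contact of the same make and materials as the large ones but only 60 mm diameter, 40 mm tall, standing among them; not wanted. Origin: centre of its underside
- small2: small contact of the same make and materials as the large ones but only 60 mm diameter, 40 mm tall, standing among them; not wanted. Origin: centre of its underside
- tray: Counting tray fixed to the bench, open towards the robot and at its -y end: aluminium back rail, 35 mm high, 14 mm thick, front face in the plane x = 0 from y = -120 to 350 mm, and before it a thin steel sheet flush with the bench (no step). Origin: on the bench at the rail's front face; x points back through the rail, y along it to the end block, z up
- pad: End block of the tray, black rubber, 96 mm (x) by 20 mm (y) by 35 mm high, standing at the rail's +y end and reaching from the rail 96 mm forward; axes like the tray's. Origin: centre of its underside; the face that the row is pressed against lies at y = -10 mm (tray y = 330 mm)
- slot0 (a point): bench point of the tray where the centre of the first (at the end block) contact of the finished row belongs (tray x = -45 mm, y = 285 mm)
- slot1 (a point): bench point of the tray where the centre of the second contact of the finished row belongs (tray x = -45 mm, y = 195 mm)
- slot2 (a point): bench point of the tray where the centre of the third contact of the finished row belongs (tray x = -45 mm, y = 105 mm)
- cup: brown paper cup, 76 mm wide at the rim, 92 mm tall, left of the contacts; origin under its centre
- bottle: clear drinks bottle, 64 mm diameter, 200 mm tall, behind the tray; origin under its centre
- spanner: steel spanner, 180 mm long, lying on the bench to the right; origin under its centre, x along it
- clamp: black test clamp with steel jaws, 120 mm long, 22 mm high, lying behind the open end of the tray; origin under its middle, x along it
- meter: black hand-held meter, 130 by 72 mm, 40 mm high, lying beyond the open end of the tray; origin under its centre, x along it

How it is judged (in metres and radians):
On the way:
1. the finished row of three is pressed through against the end block with more than 8 N (felt by the block) for 0.4 s, the fingers not touching the block (horizontal distance between any of contact1, contact2, contact3, contact4 and slot0 below 0.006 m and horizontal distance between any of contact1, contact2, contact3, contact4 and slot1 below 0.006 m and horizontal distance between any of contact1, contact2, contact3, contact4 and slot2 below 0.006 m and contact force between pad and anything else above 8 N and contact force between pad and the fingers below 0.5 N), for 0.4 s.
At the end, for the whole second after the job is handed in: Exactly three large contacts stand flat and at rest, each centre within 6 mm of one of the three row places (in contact along the back rail from the end block); the fourth large contact, the small contacts, cup, bottle, spanner, clamp and meter are each within 30 mm of where they began (horizontal distance between any of contact1, contact2, contact3, contact4 and slot0 below 0.006 m and horizontal distance between any of contact1, contact2, contact3, contact4 and slot1 below 0.006 m and horizontal distance between any of contact1, contact2, contact3, contact4 and slot2 below 0.006 m and (horizontal distance between contact1 and slot0 below 0.006 m or horizontal distance between contact1 and slot1 below 0.006 m or horizontal distance between contact1 and slot2 below 0.006 m or distance of contact1 from where it was at the start of the episode below 0.03 m) and (horizontal distance between contact2 and slot0 below 0.006 m or horizontal distance between contact2 and slot1 below 0.006 m or horizontal distance between contact2 and slot2 below 0.006 m or distance of contact2 from where it was at the start of the episode below 0.03 m) and (horizontal distance between contact3 and slot0 below 0.006 m or horizontal distance between contact3 and slot1 below 0.006 m or horizontal distance between contact3 and slot2 below 0.006 m or distance of contact3 from where it was at the start of the episode below 0.03 m) and (horizontal distance between contact4 and slot0 below 0.006 m or horizontal distance between contact4 and slot1 below 0.006 m or horizontal distance between contact4 and slot2 below 0.006 m or distance of contact4 from where it was at the start of the episode below 0.03 m) and linear speed of each of contact1, contact2, contact3, contact4 below 0.01 m/s and angle between each of contact1, contact2, contact3, contact4's own z axis and vertical below 0.05 rad and distance of each of small1, small2, cup, bottle, spanner, clamp, meter from where it was at the start of the episode below 0.03 m); the robot touches nothing.
It fails at once if the end block is pushed with more than 30 N (contact force between pad and anything else above 30 N).
It fails at once if a contact is tipped by more than 20 degrees (angle between any of contact1, contact2, contact3, contact4, small1, small2's own z axis and vertical above 0.35 rad).
It fails at once if the cup or bottle is knocked over (angle between any of cup, bottle's own z axis and vertical above 0.5 rad).
It fails at once if a bystander (small contact, cup, bottle, spanner, clamp, meter) is shifted by more than 30 mm (distance of any of small1, small2, cup, bottle, spanner, clamp, meter from where it was at the start of the episode above 0.03 m).
It also fails if it takes over 67 s, if anything falls off the work surface, if the arm or the gripper's body presses on something with over 40 N, if the wrist force passes 120 N, or if a joint passes its speed limit or range.

## Robot

A 6-joint arm with a two-finger parallel gripper is mounted at the origin on the work surface. World frame = base frame: x ahead of the robot, y to its left, z up, the work surface at z = 0. Lengths are in mm, angles in degrees, forces in N, time in s.
With the tool pointing down it reaches from about 150 to 775 mm from the base axis. Payload 6.1 kg.
Tool frame: the origin (TCP) lies midway between the tips of the shut fingers; the grasp point (between the pads) lies 19 mm behind it; z points along the fingers, y is the line along which they close (so a half turn about z gives the same grasp; the last joint's range is limited). The gripper opens to 85 mm and grips with 20 to 120 N. Pads are 22 mm wide; open, the fingers measure 114 mm over their backs; the gripper's body (76 mm by 85 mm) begins 54 mm behind the grasp point. The pads swing forward as they close: fully open they stand 13 mm farther back than shut.
Start: joints at [72.021, 7.208, -2.269, 80.523, 0, 90], TCP at [162.048, 499.348, 231.295] pointing down, gripper open.
Joint ranges: [-155.77, 155.77], [-54.66, 111.73], [-72.52, 77.12], [-102.08, 115.82], [-83.92, 84.16], [-180, 180]. Speed limits (degrees/s): [136.94, 136.94, 172.46, 180, 180, 180].

## Interface

Orientations are given as [roll, pitch, yaw] about the fixed x, y, z axes, in that order (R = Rz(yaw) Ry(pitch) Rx(roll)).
In Python, from plant import robot gives the robot as it stands. The module is installed in compiled form; this text tells all that it offers.
- The arm moves only by the tool move_arm, never from a script. Its argument "steps" is text: rows parted by semicolons, each of 7 numbers parted by spaces: the shift along the tool's x, y, z in m, then the turn, a rotation vector about the tool's x, y, z in degrees, then the finger opening in m, from 0 to 0.0854. A call has 1 to 20 rows; each row is the pose to reach, as a shift and turn from the pose commanded when the call began, along the tool's axes at that moment; what a row does not reach only later rows make up. A row lasts 1/8 s, in which the tool goes at most 62.5 mm and 10.7 degrees, less where a joint would pass 70% of its speed; a pose out of reach is approached as far as the arm can. A call with a gripper value outside its range is refused whole. The fingers move at their own pace and stop on an object; the grip force is fixed at half the most. Time passes only in rows, so rows that repeat a pose let the fingers close. It gives the time, the measured TCP pose, the force, the opening and the grip force at its end, in the units of the state.
- robot.state(): the state, without advancing time (a new reading comes with each control period).
- robot.grab_frame(name): name is "scene" or "side" or "wrist"; returns a dict with "color" (480x640x3 uint8, red, green, blue), "depth" (480x640 float32, mm along the optical axis (not along the pixel's ray), 0 where there is no reading), "mtx" (3x3 intrinsics, pixels), "pose" (4x4, takes a point from camera to world coordinates). Camera axes: x right, y up, looking along -z (the intrinsics and any distortion apply to the point x, -y, -z); pixel columns grow to the right and rows downward; lengths in mm; the calibration is good to about 2 mm. A picture is of the moment at which its call begins.
- robot.sign_off(): hands the job in; it is judged then, once.
The state is a dict: "time": time; "q": joint angles; "joint_vel": joint speeds; "joint_torque": joint torques, N m; "tool_pos": TCP position; "tcp_rot": TCP orientation; "contact_force": force on the tool from outside, world axes, zero at the start; "torque": the same for the moment, N m; "finger_gap": finger opening in mm; "grasp_force": force on a finger pad.
Only numpy, scipy, OpenCV 4.12 (cv2) and the standard library are available. Lean on these libraries where they do the work, as an engineer would, in place of code of your own. Each camera call takes 0.05 s, during which the arm holds its last target. There are 200 camera calls.

## Working session

There is one attempt and no reset: what is moved stays moved. The work goes in short steps, Python scripts to look and compute and a tool call to move; the robot and the scene stay as the last step left them, time stands still between calls to the robot, and variables do not carry over. Pictures are saved under pics/ and viewed, at most 10 in all, crops included, and the job is handed in when it is done.

Besides the shell and the picture viewer there is one more tool, called after ">>>" in YAML: its name, and indented under it one key for each argument. move_arm: Moves the arm, as the interface text tells. Its arguments: {"type":"object","properties":{"steps":{"type":"string"}},"required":["steps"]}

```bash
mkdir -p pics
cat > h.py <<'E'
import numpy as np, cv2
from plant import robot
def grab(n,save=None):
    f=robot.grab_frame(n)
    if save: cv2.imwrite('pics/'+save,f['color'][:,:,::-1])
    return f
def ray(f,u,v):
    K=np.array(f['mtx']);P=np.array(f['pose'])
    d=np.array([(u-K[0,2])/K[0,0],-(v-K[1,2])/K[1,1],-1.])
    return P[:3,3],P[:3,:3]@d
def atz(f,u,v,z):
    o,d=ray(f,u,v); return o+d*(z-o[2])/d[2]
def cloud(f):
    v,u=np.mgrid[:480,:640];K=np.array(f['mtx']);P=np.array(f['pose']);d=f['depth']
    c=np.stack([(u-K[0,2])/K[0,0]*d,-(v-K[1,2])/K[1,1]*d,-d],-1)
    return c@P[:3,:3].T+P[:3,3]
E
python3 - <<'E'
from h import *
s=robot.state();print({k:np.round(v,2).tolist() for k,v in s.items()})
a=grab('scene','a.png');b=grab('side','b.png')
import pickle;pickle.dump((a,b),open('ab.pkl','wb'))
for f in(a,b):print(np.round(f['mtx'],1).tolist(),np.round(f['pose'],3).tolist(),f.keys())
E
```

```text
{'time': 0.0, 'q': [72.02, 7.24, -2.33, 80.52, 0.0, 90.0], 'joint_vel': [-0.03, -0.01, -0.07, -0.07, 0.0, -0.03], 'joint_torque': [-0.0, -43.59, 35.29, 0.02, -0.0, -0.0], 'tool_pos': [161.91, 498.98, 230.51], 'tcp_rot': [-179.91, -0.0, 162.02], 'contact_force': [-0.75, 0.92, -0.1], 'torque': [-0.01, -0.02, 0.04], 'grasp_force': 0.0, 'finger_gap': 85.51}
[[517.0, 0.0, 321.5], [0.0, 517.0, 244.9], [0.0, 0.0, 1.0]] [[-0.471, -0.656, 0.59, 1334.073], [0.882, -0.336, 0.331, 421.571], [-0.019, 0.676, 0.736, 1003.512], [0.0, 0.0, 0.0, 1.0]] dict_keys(['color', 'depth', 'mtx', 'pose'])
[[475.9, 0.0, 310.7], [0.0, 475.9, 240.7], [0.0, 0.0, 1.0]] [[-0.974, 0.172, -0.149, 365.658], [-0.227, -0.747, 0.624, 828.017], [-0.004, 0.642, 0.767, 1099.715], [0.0, 0.0, 0.0, 1.0]] dict_keys(['color', 'depth', 'mtx', 'pose'])
```

View pics/a.png

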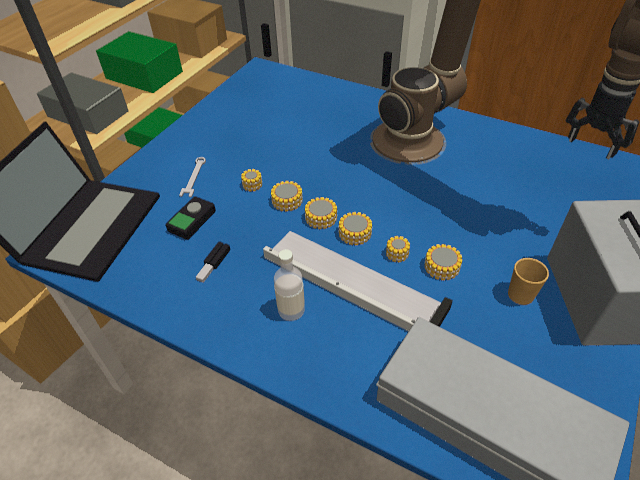

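View pics/b.png

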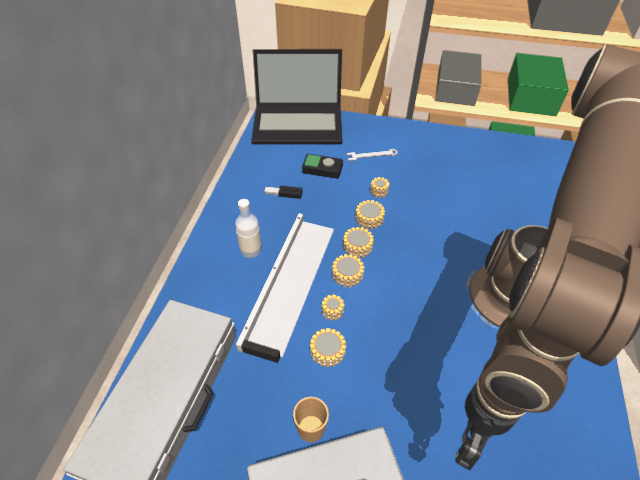

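The scene picture shows six contacts in a line: small (251,179), large (286,194), (320,212), (355,228), small (398,248), large (443,261). The end block is at (440,315) and the open end of the tray at (268,250). The side picture agrees: contacts at (380,185), (370,212), (358,240), (348,269), (333,306) and (328,347), with the block at (262,351).

Run:
```python
from h import *
import pickle
a,b=pickle.load(open('ab.pkl','rb'))
px={'a':[(251,179),(286,194),(320,212),(355,228),(398,248),(443,261)],'b':[(380,185),(370,212),(358,240),(348,269),(333,306),(328,347)]}
for n,f in(('a',a),('b',b)):
    C=cloud(f);print(n)
    for u,v in px[n]:
        c=np.median(C[v-2:v+3,u-2:u+3].reshape(-1,3),0)
        m=(abs(C[...,2]-c[2])<6)&(np.hypot(C[...,0]-c[0],C[...,1]-c[1])<60)
        k,l=cv2.connectedComponents(m.astype(np.uint8));m=l==l[v,u]
        p=C[m][:,:2].astype(np.float32);cc,r=cv2.minEnclosingCircle(p)
        print(np.round(c,1),np.round(cc,1),round(r,1),m.sum())
    # rail + block: points 25..45 high
    m=(C[...,2]>27)&(C[...,2]<45)&(f['depth']>0)
    cv2.imwrite(f'pics/m{n}.png',(m*255).astype(np.uint8))
    k,l,st,ce=cv2.connectedComponentsWithStats(m.astype(np.uint8))
    for i in range(1,k):
        if st[i,4]>60:
            p=C[l==i];r=cv2.minAreaRect(p[:,:2].astype(np.float32))
            print(i,st[i],np.round(np.median(p,0),1),np.round(cv2.boxPoints(r),0).tolist())
big=[cv2.resize(cv2.imread('pics/a.png')[220:340,240:480],None,fx=3,fy=3,interpolation=2)[:, :],]
cv2.imwrite('pics/ca.png',big[0])
cv2.imwrite('pics/cb.png',cv2.resize(cv2.imread('pics/b.png')[205:370,225:345],None,fx=3.5,fy=3.5,interpolation=2))
```

```text
a
[ 427.4 -312.3   40.5] [ 411.1 -326.2] 31.3 210
[ 436.7 -189.7   39.4] [ 424.  -196.7] 45.8 523
[457.  -71.9  39.4] [442.9 -77.9] 46.1 580
[468.6  37.9  39.4] [452.8  30.6] 45.3 618
[482.7 164.4  39.7] [468.9 159.3] 31.3 319
[473.2 278.4  39.5] [459.  274.6] 45.7 772
4 [307   0 123  22 470] [-743.  -476.    35.5] [[-982.0, -289.0], [-753.0, -785.0], [-557.0, -695.0], [-786.0, -199.0]]
7 [504   0 114  21 452] [-1126.4   275.6    35.7] [[-1152.0, 475.0], [-1140.0, 10.0], [-1101.0, 11.0], [-1113.0, 477.0]]
13 [57 95 14  9 64] [  359.7 -1137.3    36. ] [[334.0, -1166.0], [366.0, -1169.0], [370.0, -1125.0], [338.0, -1123.0]]
14 [385 129  47  19 260] [58.  20.6 34.5] [[-28.0, 67.0], [16.0, -71.0], [97.0, -45.0], [52.0, 93.0]]
18 [241 169  21  16 256] [ 416.9 -321.5   38.5] [[377.0, -303.0], [389.0, -359.0], [447.0, -347.0], [435.0, -290.0]]
20 [  9 173  79  86 696] [ 808.2 -721.6   36.5] [[619.0, -753.0], [623.0, -771.0], [949.0, -701.0], [946.0, -683.0]]
21 [271 181  31  24 581] [ 429.6 -194.9   38.8] [[365.0, -184.0], [408.0, -257.0], [485.0, -212.0], [442.0, -139.0]]
22 [166 196  48  
[... 3016 characters left out ...]
 124.0], [505.0, 144.0], [484.0, 199.0]]
28 [310 328  36  34 948] [456.6 279.9  38. ] [[404.0, 309.0], [424.0, 223.0], [509.0, 243.0], [489.0, 329.0]]
29 [206 330  29  56 142] [702.  372.3  35.9] [[693.0, 293.0], [696.0, 292.0], [711.0, 446.0], [708.0, 446.0]]
30 [186 389  20  37 108] [714.4 498.3  36. ] [[706.0, 456.0], [715.0, 455.0], [720.0, 541.0], [712.0, 542.0]]
31 [187 389  26  43 169] [696.6 503.3  43. ] [[682.0, 455.0], [698.0, 453.0], [712.0, 552.0], [696.0, 554.0]]
32 [297 408  28  15 109] [463.9 448.1  36.5] [[425.0, 465.0], [433.0, 435.0], [490.0, 449.0], [483.0, 479.0]]
37 [159 430  26  50 149] [724.8 599.8  36.2] [[717.0, 553.0], [722.0, 552.0], [734.0, 655.0], [729.0, 655.0]]
```

View pics/ca.png

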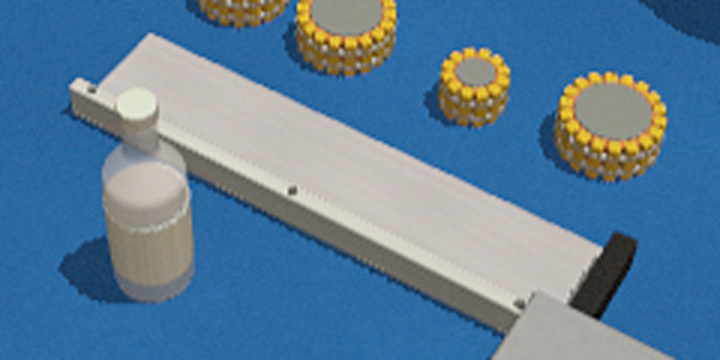

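View pics/cb.png

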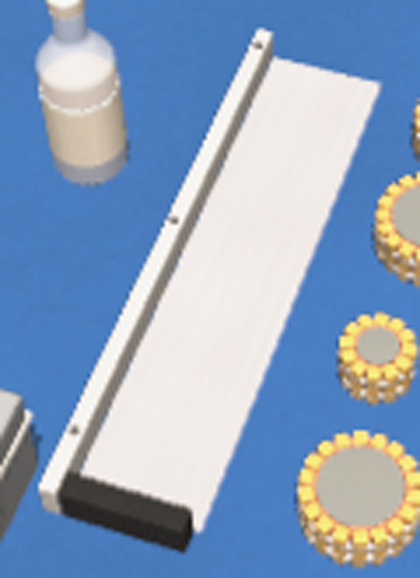

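>>> move_arm:
  steps: "-0.0176 -0.0087 0.009 0 0 10.4 0.045; -0.0352 -0.0174 0.018 0 0 20.8 0.045; -0.0528 -0.0262 0.027 0 0 31.2 0.045; -0.0704 -0.0349 0.036 0 0 41.6 0.045; -0.088 -0.0436 0.045 0 0 52 0.045; -0.1056 -0.0523 0.054 0 0 62.4 0.045; -0.1232 -0.061 0.063 0 0 72.8 0.045; -0.1408 -0.0698 0.072 0 0 83.2 0.045; -0.1584 -0.0785 0.081 0 0 93.6 0.045; -0.176 -0.0872 0.09 0 0 104 0.045; -0.1936 -0.0959 0.1 0 0 114.4 0.045; -0.2112 -0.1046 0.11 0 0 124.8 0.045; -0.2288 -0.1134 0.12 0 0 135.2 0.045; -0.2464 -0.1221 0.13 0 0 145.6 0.045; -0.264 -0.1308 0.14 0 0 156 0.045; -0.2816 -0.1395 0.15 0 0 167 0.045; -0.2816 -0.1395 0.15 0 0 167 0.045; -0.2816 -0.1395 0.15 0 0 167 0.045"

```text
time: 2.35
tool_pos: [421.9, 141.3, 81.0]
tcp_rot: [-171.3, 1.4, 12.8]
contact_force: [-0.5, -0.1, -0.1]
finger_gap: 44.6
grasp_force: 0.0
```

Run:
```python
from h import *
s=robot.state();print(np.round(s['q'],1),s['tool_pos'],s['tcp_rot'],s['finger_gap'])
f=grab('wrist','w.png');print(np.round(f['mtx'],1).tolist(),np.round(f['pose'],3).tolist())
```

```text
[ 12.8   2.3 -27.3  61.8   8.7 179.9] [421.9061501  141.30171364  80.97518271] [-171.3472489     1.35297061   12.83896034] 44.636292830774444
[[340.0, 0.0, 324.2], [0.0, 340.0, 236.8], [0.0, 0.0, 1.0]] [[0.217, 0.915, 0.34, 503.494], [-0.964, 0.255, -0.069, 137.953], [-0.15, -0.313, 0.938, 220.179], [0.0, 0.0, 0.0, 1.0]]
```

View pics/w.png

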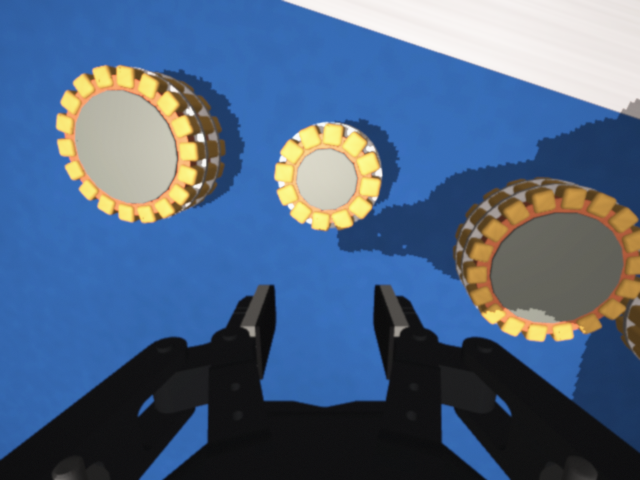

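The wrist picture shows small2 at (328,177), L4 at (125,145) and L1 at (560,260) just beyond the fingers, all untouched. Joint 6 stopped at its limit, so I'll turn to yaw 175 instead.

```bash
cat >> h.py <<'E'
from scipy.spatial.transform import Rotation as Ro, Slerp
O=np.array([636.5,-21.2]);X=np.array([.9962,-.0869]);Y=np.array([.0869,.9962])
def tray(tx,ty): return O+tx*X+ty*Y
def totray(p): d=np.array(p)[:2]-O; return d@X,d@Y
def rows(base_p,base_rpy,p,rpy):
    R0=Ro.from_euler('xyz',base_rpy,degrees=True);R1=Ro.from_euler('xyz',rpy,degrees=True)
    return np.round(R0.inv().apply(np.array(p)-base_p)/1000,4),np.round((R0.inv()*R1).as_rotvec(degrees=True),1)
E
python3 - <<'E'
from h import *
s=robot.state();b=s['tool_pos'],s['tcp_rot']
print(rows(*b,[b[0][0],b[0][1],120],[180,0,12.8]))
for y in(32,50,100,150,175):print(y,rows(*b,[*tray(-275,278),110],[180,0,y]))
E
```

```text
(array([-0.001 , -0.0058, -0.0386]), array([-8.5,  1.4, -0.3]))
32 (array([-0.0039, -0.1475, -0.0072]), array([ -8.7,  -0.1, -19.4]))
50 (array([-0.0039, -0.1475, -0.0072]), array([ -8.7,  -1.4, -37.4]))
100 (array([-0.0039, -0.1475, -0.0072]), array([ -7.9,  -5.4, -87.3]))
150 (array([-0.0039, -0.1475, -0.0072]), array([  -5.7,   -9.6, -137.1]))
175 (array([-0.0039, -0.1475, -0.0072]), array([  -3.9,  -11.8, -162. ]))
```

>>> move_arm:
  steps: "0 0 -0.03 0 0 0 0.045; 0 0 -0.03 0 0 0 0.045"

```text
time: 2.65
tool_pos: [424.9, 138.3, 112.8]
tcp_rot: [-171.3, 1.1, 13.0]
contact_force: [1.1, -0.1, -0.9]
finger_gap: 45.0
grasp_force: 0.0
```

Run:
```python
from h import *
s=robot.state();b=s['tool_pos'],s['tcp_rot']
print(rows(*b,[*tray(-275,278),100],[180,0,175]))
```

```text
(array([-0.0053, -0.1427,  0.0348]), array([  -3.5,  -12. , -161.7]))
```

>>> move_arm:
  steps: "-0.0053 -0.0427 0.0048 -3.5 -12 -161.7 0.045; -0.0053 -0.0827 0.0048 -3.5 -12 -161.7 0.045; -0.0053 -0.1427 0.0048 -3.5 -12 -161.7 0.045; -0.0053 -0.1427 0.0048 -3.5 -12 -161.7 0.045; -0.0053 -0.1427 0.0348 -3.5 -12 -161.7 0.045; -0.0053 -0.1427 0.0348 -3.5 -12 -161.7 0.045; -0.0053 -0.1427 0.0348 -3.5 -12 -161.7 0.045; -0.0053 -0.1427 0.0348 -3.5 -12 -161.7 0.045; -0.0053 -0.1427 0.0348 -3.5 -12 -161.7 0.045; -0.0053 -0.1427 0.0348 -3.5 -12 -161.7 0.045; -0.0053 -0.1427 0.0348 -3.5 -12 -161.7 0.045; -0.0053 -0.1427 0.0348 -3.5 -12 -161.7 0.045; -0.0053 -0.1427 0.0348 -3.5 -12 -161.7 0.045; -0.0053 -0.1427 0.0348 -3.5 -12 -161.7 0.045; -0.0053 -0.1427 0.0348 -3.5 -12 -161.7 0.045; -0.0053 -0.1427 0.0348 -3.5 -12 -161.7 0.045; -0.0053 -0.1427 0.0348 -3.5 -12 -161.7 0.045; -0.0053 -0.1427 0.0348 -3.5 -12 -161.7 0.045"

```text
time: 4.9
tool_pos: [385.3, 279.5, 98.2]
tcp_rot: [-179.9, -0.2, 174.9]
contact_force: [-0.5, 0.9, 1.0]
finger_gap: 45.0
grasp_force: 0.0
```

Run:
```python
from h import *
s=robot.state();b=s['tool_pos'],s['tcp_rot'];print(s['q'],b,totray(b[0]))
print(rows(*b,[*tray(-275,278),100],[180,0,175]))
```

```text
[ 3.59276164e+01  4.15168987e+00 -2.25510718e+01  6.34896064e+01
  5.49412538e-02  4.09864183e+01] (array([385.30069439, 279.54424191,  98.1671639 ]), array([-179.91530236,   -0.18124666,  174.94097187])) (np.float64(-276.37942287378445), np.float64(277.77219413049676))
(array([-0.0014,  0.0002, -0.0018]), array([-0.1, -0.2, -0.1]))
```

>>> move_arm:
  steps: "0 0 0.03 0 0 0 0.045; 0 0 0.06 0 0 0 0.045; 0 0 0.087 0 0 0 0.045; -0.008 0 0.087 0 0 0 0.045; -0.016 0 0.087 0 0 0 0.045; -0.024 0 0.087 0 0 0 0.045; -0.034 0 0.087 0 0 0 0.045; -0.044 0 0.087 0 0 0 0.045; -0.054 0 0.087 0 0 0 0.045; -0.064 0 0.087 0 0 0 0.045; -0.074 0 0.087 0 0 0 0.045; -0.084 0 0.087 0 0 0 0.045; -0.094 0 0.087 0 0 0 0.045; -0.104 0 0.087 0 0 0 0.045; -0.114 0 0.087 0 0 0 0.045; -0.124 0 0.087 0 0 0 0.045; -0.134 0 0.087 0 0 0 0.045; -0.144 0 0.087 0 0 0 0.045; -0.152 0 0.087 0 0 0 0.045; -0.158 0 0.087 0 0 0 0.045"

```text
time: 7.4
tool_pos: [543.0, 265.7, 10.9]
tcp_rot: [-179.9, -0.2, 175.0]
contact_force: [-4.9, 0.5, 3.6]
finger_gap: 44.5
grasp_force: 2.8
```

Run:
```python
from h import *
s=robot.state();print(totray(s['tool_pos']),s['tool_pos'],s['contact_force'])
f=grab('scene','c.png')
cv2.imwrite('pics/c2.png',cv2.resize(f['color'][160:330,230:480,::-1],None,fx=3,fy=3,interpolation=2))
```

```text
(np.float64(-118.03821626593606), np.float64(277.65217807938626)) [543.0351301  265.66435984  10.92706589] [-4.91715997  0.52819746  3.61426593]
```

View pics/c2.png

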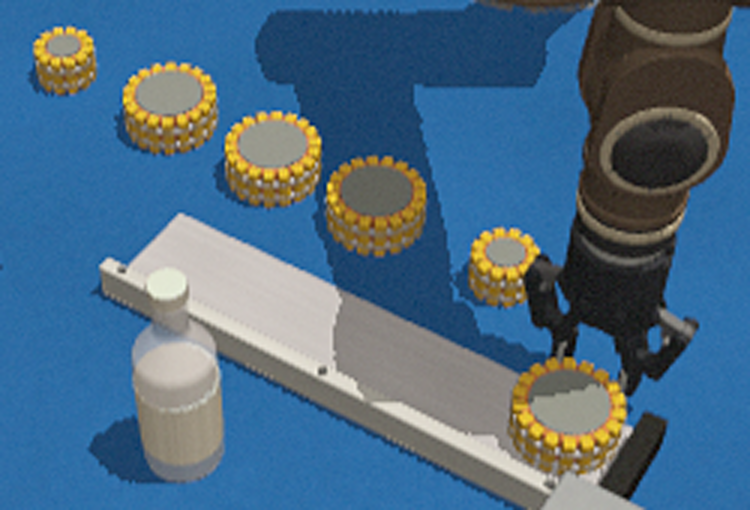

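The picture shows contact L1 at (568,405 in the crop), held between the fingers near the block, and all the others undisturbed.

>>> move_arm:
  steps: "-0.003 0 0 0 0 0 0.045; -0.006 0 0 0 0 0 0.045; -0.009 0 0 0 0 0 0.045; -0.012 0 0 0 0 0 0.045; -0.015 0 0 0 0 0 0.045; -0.017 0 0 0 0 0 0.045"

```text
time: 8.2
tool_pos: [559.7, 264.2, 10.9]
tcp_rot: [-179.9, -0.2, 175.0]
contact_force: [-2.7, -0.3, 1.7]
finger_gap: 44.9
grasp_force: 1.7
```

```bash
cat >> h.py <<'E'
def tops(f):
    C=cloud(f);hsv=cv2.cvtColor(f['color'],cv2.COLOR_RGB2HSV)
    m=(abs(C[...,2]-39)<4)&(C[...,0]>350)&(C[...,0]<720)&(C[...,1]>-380)&(C[...,1]<330)
    k,l,st,ce=cv2.connectedComponentsWithStats(m.astype(np.uint8))
    for i in range(1,k):
        if st[i,4]>120:
            p=C[l==i][:,:2].astype(np.float32);c,r=cv2.minEnclosingCircle(p)
            print(np.round(c,1),'tray',np.round(totray(c),1),'r',round(r,1))
E
python3 - <<'E'
from h import *
s=robot.state();print(totray(s['tool_pos']),s['contact_force'])
tops(grab('scene'))
E
```

```text
(np.float64(-101.33573437004436), np.float64(277.6691738411525)) [-2.71365639 -0.30858352  1.73362475]
[ 410.8 -325.7] tray [-198.4 -322.9] r 30.7
[ 423.3 -199. ] tray [-196.9 -195.7] r 47.9
[440.2 -78.4] tray [-190.6  -74.1] r 47.6
[453.9  30.1] tray [-186.3   35.2] r 46.5
[469.9 157.9] tray [-181.6  163.9] r 29.5
[601.  261.3] tray [-59.9 278.3] r 53.8
```

>>> move_arm:
  steps: "-0.002 0 0 0 0 0 0.045; -0.004 0 0 0 0 0 0.045; -0.006 0 0 0 0 0 0.045; -0.006 0 0 0 0 0 0.045"

```text
time: 8.75
tool_pos: [565.8, 263.7, 10.9]
tcp_rot: [-179.9, -0.1, 175.0]
contact_force: [-1.7, 0.3, -0.9]
finger_gap: 45.2
grasp_force: 1.0
```

>>> move_arm:
  steps: "-0.0015 0 0 0 0 0 0.045; -0.003 0 0 0 0 0 0.045; -0.003 0 0 0 0 0 0.045"

```text
time: 9.12
tool_pos: [566.0, 263.7, 10.8]
tcp_rot: [-179.9, -0.4, 175.1]
contact_force: [-10.5, 1.0, 5.6]
finger_gap: 44.8
grasp_force: 5.1
```

>>> move_arm:
  steps: "-0.0015 0 0 0 0 0 0.045; -0.003 0 0 0 0 0 0.045; -0.003 0 0 0 0 0 0.045"

```text
time: 9.5
tool_pos: [566.2, 263.7, 10.7]
tcp_rot: [-180.0, -0.7, 175.1]
contact_force: [-20.1, 2.2, 11.2]
finger_gap: 45.0
grasp_force: 10.0
```

>>> move_arm:
  steps: "0.015 0 0 0 0 0 0.045; 0.035 0 0 0 0 0 0.045; 0.05 0 -0.04 0 0 0 0.045; 0.07 -0.01 -0.09 0 0 0 0.045; 0.09 -0.05 -0.09 0 0 0 0.045; 0.11 -0.09 -0.09 0 0 0 0.045; 0.13 -0.13 -0.09 0 0 0 0.045; 0.15 -0.17 -0.09 0 0 0 0.045; 0.165 -0.21 -0.09 0 0 0 0.045; 0.169 -0.242 -0.09 0 0 0 0.045; 0.169 -0.242 -0.09 0 0 0 0.045; 0.169 -0.242 -0.09 0 0 0 0.045"

```text
time: 11.0
tool_pos: [383.0, 37.0, 102.0]
tcp_rot: [-179.9, -0.1, 175.0]
contact_force: [-0.1, 0.5, -0.1]
finger_gap: 45.0
grasp_force: 0.0
```

Run:
```python
from h import *
s=robot.state();print(totray(s['tool_pos']),s['tool_pos'],s['tcp_rot'])
tops(grab('scene'));tops(grab('side'))
```

```text
(np.float64(-257.5786128213612), np.float64(35.937053651421756)) [383.01451004  36.98604972 101.98040778] [-1.79947625e+02 -5.88777598e-02  1.75001216e+02]
[ 412. -324.] tray [-197.3 -321.1] r 30.9
[ 423.4 -198.8] tray [-196.9 -195.5] r 45.9
[441.6 -79.4] tray [-189.1  -74.9] r 45.2
[451.5  30.7] tray [-188.8   35.7] r 46.0
[469.5 158.6] tray [-182.   164.6] r 30.0
[616.  260.1] tray [-44.9 278.5] r 45.5
[612.9 322.9] tray [-53.4 340.7] r 41.6
[ 438.  -195.8] tray [-182.6 -191.2] r 42.0
[441.9 -78.3] tray [-188.9  -73.8] r 45.8
[451.5  30.7] tray [-188.8   35.6] r 44.7
[468.5 158.6] tray [-183.   164.5] r 29.8
[621.2 261.1] tray [-39.7 279.9] r 50.3
```

>>> move_arm:
  steps: "0 0 0.03 0 0 0 0.045; 0 0 0.06 0 0 0 0.045; 0 0 0.091 0 0 0 0.045; -0.008 0 0.091 0 0 0 0.045; -0.018 0 0.091 0 0 0 0.045; -0.028 0 0.091 0 0 0 0.045; -0.038 0 0.091 0 0 0 0.045; -0.048 0 0.091 0 0 0 0.045; -0.058 0 0.091 0 0 0 0.045; -0.068 0 0.091 0 0 0 0.045; -0.078 0 0.091 0 0 0 0.045; -0.088 0 0.091 0 0 0 0.045; -0.098 0 0.091 0 0 0 0.045; -0.108 0 0.091 0 0 0 0.045; -0.118 0 0.091 0 0 0 0.045; -0.128 0 0.091 0 0 0 0.045; -0.138 0 0.091 0 0 0 0.045; -0.148 0 0.091 0 0 0 0.045; -0.154 0 0.091 0 0 0 0.045; -0.157 0 0.091 0 0 0 0.045"

```text
time: 13.6
tool_pos: [538.8, 23.1, 10.1]
tcp_rot: [-179.9, -0.2, 175.0]
contact_force: [-2.9, 0.6, 4.6]
finger_gap: 45.0
grasp_force: 2.2
```

>>> move_arm:
  steps: "-0.002 0 0 0 0 0 0.045; -0.004 0 0 0 0 0 0.045; -0.006 0 0 0 0 0 0.045; -0.008 0 0 0 0 0 0.045; -0.0095 0 0 0 0 0 0.045; -0.0095 0 0 0 0 0 0.045"

```text
time: 14.35
tool_pos: [543.6, 22.7, 9.8]
tcp_rot: [-179.9, -0.6, 175.1]
contact_force: [-16.6, 2.1, 11.5]
finger_gap: 44.6
grasp_force: 10.0
```

>>> move_arm:
  steps: "0.015 0 0 0 0 0 0.045; 0.035 0 0 0 0 0 0.045; 0.05 0 -0.04 0 0 0 0.045; 0.07 -0.01 -0.09 0 0 0 0.045; 0.1 -0.04 -0.09 0 0 0 0.045; 0.13 -0.075 -0.09 0 0 0 0.045; 0.16 -0.1105 -0.09 0 0 0 0.045; 0.168 -0.1105 -0.09 0 0 0 0.045; 0.168 -0.1105 -0.09 0 0 0 0.045; 0.168 -0.1105 -0.09 0 0 0 0.045"

```text
time: 15.6
tool_pos: [372.4, -72.7, 101.0]
tcp_rot: [-179.9, -0.1, 175.1]
contact_force: [0.9, 0.3, 0.0]
finger_gap: 44.8
grasp_force: 0.0
```

Run:
```python
from h import *
s=robot.state();print(totray(s['tool_pos']),s['tool_pos'],s['tcp_rot'])
tops(grab('scene'))
```

```text
(np.float64(-258.66085067308563), np.float64(-74.26178733757249)) [372.35974368 -72.70371317 100.98949665] [-1.79930822e+02 -8.51886148e-02  1.75093037e+02]
[ 410.8 -324.3] tray [-198.5 -321.5] r 31.2
[ 425.2 -197.3] tray [-195.2 -193.8] r 46.6
[441.2 -78.3] tray [-189.6  -73.9] r 45.4
[470.3 158.3] tray [-181.2  164.4] r 30.1
[629.5  34.1] tray [-11.8  54.5] r 83.6
[630.1 237.4] tray [-28.8 257.1] r 71.5
```

>>> move_arm:
  steps: "0 0 0.03 0 0 0 0.045; 0 0 0.06 0 0 0 0.045; 0 0 0.09 0 0 0 0.045; -0.008 0 0.09 0 0 0 0.045; -0.018 0 0.09 0 0 0 0.045; -0.028 0 0.09 0 0 0 0.045; -0.038 0 0.09 0 0 0 0.045; -0.048 0 0.09 0 0 0 0.045; -0.058 0 0.09 0 0 0 0.045; -0.068 0 0.09 0 0 0 0.045; -0.078 0 0.09 0 0 0 0.045; -0.088 0 0.09 0 0 0 0.045; -0.098 0 0.09 0 0 0 0.045; -0.108 0 0.09 0 0 0 0.045; -0.118 0 0.09 0 0 0 0.045; -0.128 0 0.09 0 0 0 0.045; -0.138 0 0.09 0 0 0 0.045; -0.148 0 0.09 0 0 0 0.045; -0.154 0 0.09 0 0 0 0.045; -0.158 0 0.09 0 0 0 0.045"

```text
time: 18.15
tool_pos: [528.6, -86.9, 10.6]
tcp_rot: [-179.9, -0.2, 175.0]
contact_force: [-4.5, 0.6, 5.2]
finger_gap: 45.0
grasp_force: 3.4
```

>>> move_arm:
  steps: "-0.002 0 0 0 0 0 0.045; -0.004 0 0 0 0 0 0.045; -0.006 0 0 0 0 0 0.045; -0.008 0 0 0 0 0 0.045; -0.008 0 0 0 0 0 0.045"

```text
time: 18.77
tool_pos: [533.3, -87.3, 10.2]
tcp_rot: [-179.9, -0.5, 175.0]
contact_force: [-14.6, 0.5, 11.9]
finger_gap: 45.0
grasp_force: 8.9
```

>>> move_arm:
  steps: "0.015 0 0 0 0 0 0.045; 0.035 0 0 0 0 0 0.04; 0.045 0 -0.04 0 0 0 0.04; 0.045 -0.01 -0.09 0 0 0 0.04; 0.03 -0.03 -0.09 0 0 10 0.04; 0.01 -0.05 -0.09 0 0 20 0.04; -0.01 -0.06 -0.09 0 0 30 0.04; -0.03 -0.0713 -0.09 0 0 40 0.04; -0.046 -0.0713 -0.09 0 0 50 0.04; -0.046 -0.0713 -0.09 0 0 60 0.04; -0.046 -0.0713 -0.09 0 0 70 0.04; -0.046 -0.0713 -0.09 0 0 80 0.04; -0.046 -0.0713 -0.09 0 0 90.4 0.04; -0.046 -0.0713 -0.09 0 0 90.4 0.04; -0.046 -0.0713 -0.09 0 0 90.4 0.04"

```text
time: 20.65
tool_pos: [576.5, -162.5, 100.4]
tcp_rot: [-179.9, 0.1, 84.8]
contact_force: [-0.9, -0.2, 0.3]
finger_gap: 39.9
grasp_force: 0.0
```

```bash
cat >> h.py <<'E'
O=np.array([634.8,-21.8]);X=np.array([.9956,-.0932]);Y=np.array([.0932,.9956])
E
python3 - <<'E'
from h import *
s=robot.state();print(totray(s['tool_pos']),s['tool_pos'],s['tcp_rot'],s['contact_force'])
f=grab('side');tops(f);tops(grab('scene'))
cv2.imwrite('pics/d.png',cv2.resize(f['color'][150:380,220:420,::-1],None,fx=2.6,fy=2.6,interpolation=2))
E
```

```text
(np.float64(-44.91415692751972), np.float64(-145.54380480084404)) [ 576.51328049 -162.53069761  100.35099163] [-1.79886425e+02  7.43294771e-02  8.48010915e+01] [-0.94901157 -0.22626725  0.33989124]
[ 409.  -323.9] tray [-196.6 -321.8] r 30.5
[ 424.3 -197.2] tray [-193.2 -194.3] r 45.9
[589.3 -95. ] tray [-38.5 -77.1] r 53.3
[600.5  23.6] tray [-38.4  42. ] r 51.9
[468.4 157.9] tray [-182.4  163.4] r 29.7
[621.5 261.3] tray [-39.7 280.6] r 50.8
[ 423.1 -197.4] tray [-194.4 -194.5] r 46.3
[593.6 -99.5] tray [-33.7 -81.2] r 57.2
[469.9 159.2] tray [-181.1  164.8] r 30.6
[602.5  18.4] tray [-35.9  37. ] r 53.3
[624.2 262. ] tray [-37.  281.6] r 52.0
```

View pics/d.png

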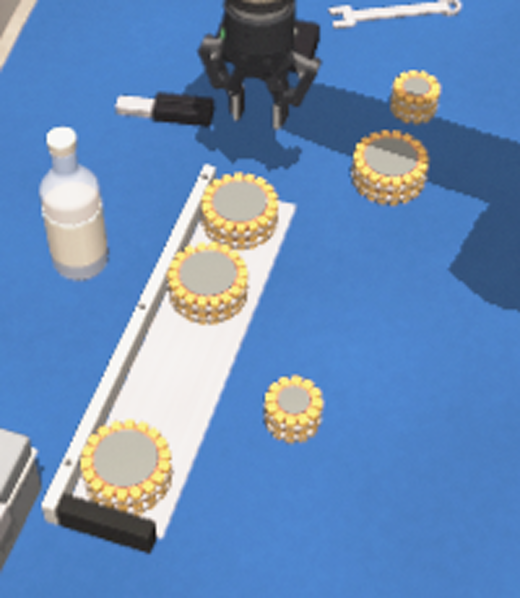

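The crop shows three contacts on the rail: at (240,200), (208,270) and (127,455). The gripper hangs clear beyond the open end, and the clamp at (165,108) is clear of it.

>>> move_arm:
  steps: "0 0.001 0.03 0 0 0 0.04; 0 0.001 0.06 0 0 0 0.04; 0 0.001 0.09 0 0 0 0.04; 0.006 0.001 0.09 0 0 0 0.04; 0.012 0.001 0.09 0 0 0 0.04; 0.018 0.001 0.09 0 0 0 0.04; 0.024 0.001 0.09 0 0 0 0.04; 0.03 0.001 0.09 0 0 0 0.04; 0.038 0.001 0.09 0 0 0 0.04; 0.046 0.001 0.09 0 0 0 0.04; 0.054 0.001 0.09 0 0 0 0.04; 0.062 0.001 0.09 0 0 0 0.04"

```text
time: 22.25
tool_pos: [581.6, -103.6, 11.7]
tcp_rot: [-179.8, 0.5, 84.5]
contact_force: [-7.5, -11.7, 7.9]
finger_gap: 39.7
grasp_force: 6.9
```

Run:
```python
from h import *
s=robot.state();F=s['contact_force'];print(totray(s['tool_pos']),F[:2]@X,F[:2]@Y)
f=grab('side');tops(f)
```

```text
(np.float64(-45.32437527461681), np.float64(-86.37111147044656)) -6.409947601577647 -12.377269877531543
[ 408.4 -325.3] tray [-197.1 -323.3] r 31.3
[ 423.9 -196.4] tray [-193.7 -193.5] r 45.9
[594.1 -13.6] tray [-41.2   4.4] r 97.6
[468.2 159.7] tray [-182.8  165.2] r 29.6
[621.4 260.3] tray [-39.7 279.6] r 49.9
```

>>> move_arm:
  steps: "0.006 -0.001 0 0 0 0 0.04; 0.014 -0.001 0 0 0 0 0.04; 0.022 -0.001 0 0 0 0 0.04; 0.03 -0.001 0 0 0 0 0.04; 0.038 -0.001 0 0 0 0 0.04; 0.046 -0.001 0 0 0 0 0.04; 0.054 -0.001 0 0 0 0 0.04; 0.062 -0.001 0 0 0 0 0.04; 0.07 -0.001 0 0 0 0 0.04; 0.078 -0.001 0 0 0 0 0.04"

```text
time: 23.55
tool_pos: [588.9, -25.1, 11.6]
tcp_rot: [-179.9, 0.4, 84.6]
contact_force: [-4.4, -9.3, 5.0]
finger_gap: 40.2
grasp_force: 5.5
```

Run:
```python
from h import *
s=robot.state();F=s['contact_force'];print(totray(s['tool_pos']),F[:2]@X,F[:2]@Y)
f=grab('side');tops(f)
```

```text
(np.float64(-45.423979086674535), np.float64(-7.5981124915561455)) -3.5150012291746897 -9.64325514205534
[ 412.3 -324.4] tray [-193.3 -322. ] r 31.7
[ 424.2 -197. ] tray [-193.3 -194. ] r 45.0
[593.8  65. ] tray [-48.9  82.6] r 96.5
[468.9 158.6] tray [-182.   164.2] r 29.6
[616.8 261.5] tray [-44.3 280.4] r 46.0
```

>>> move_arm:
  steps: "0.008 0 0 0 0 0 0.04; 0.016 0 0 0 0 0 0.04; 0.024 0 0 0 0 0 0.04; 0.032 0 0 0 0 0 0.04; 0.038 0 0 0 0 0 0.04; 0.042 0 0 0 0 0 0.04; 0.044 0 0 0 0 0 0.04; 0.044 0 0 0 0 0 0.04"

```text
time: 24.6
tool_pos: [593.0, 18.9, 11.5]
tcp_rot: [-179.9, 0.3, 84.6]
contact_force: [-4.1, -7.5, 5.6]
finger_gap: 39.7
grasp_force: 4.8
```

Run:
```python
from h import *
s=robot.state();F=s['contact_force'];print(totray(s['tool_pos']),F[:2]@X,F[:2]@Y)
```

```text
(np.float64(-45.39168941964185), np.float64(36.648074005285494)) -3.383063627319315 -7.83085953114533
```

>>> move_arm:
  steps: "0.0015 0 0 0 0 0 0.04; 0.003 0 0 0 0 0 0.04; 0.0045 0 0 0 0 0 0.04; 0.006 0 0 0 0 0 0.04"

```text
time: 25.1
tool_pos: [593.5, 24.5, 11.5]
tcp_rot: [-179.9, 0.4, 84.6]
contact_force: [-4.1, -9.7, 6.2]
finger_gap: 39.9
grasp_force: 5.5
```

>>> move_arm:
  steps: "0.001 0 0 0 0 0 0.04; 0.002 0 0 0 0 0 0.04; 0.003 0 0 0 0 0 0.04; 0.004 0 0 0 0 0 0.04"

```text
time: 25.6
tool_pos: [593.9, 28.4, 11.6]
tcp_rot: [-179.9, 0.4, 84.6]
contact_force: [-4.0, -9.4, 5.9]
finger_gap: 39.6
grasp_force: 5.5
```

>>> move_arm:
  steps: "0.001 0 0 0 0 0 0.04; 0.002 0 0 0 0 0 0.04; 0.003 0 0 0 0 0 0.04; 0.004 0 0 0 0 0 0.04"

```text
time: 26.1
tool_pos: [594.2, 31.7, 11.6]
tcp_rot: [-179.9, 0.4, 84.5]
contact_force: [-4.9, -12.5, 6.5]
finger_gap: 40.1
grasp_force: 6.7
```

>>> move_arm:
  steps: "0.001 0 0 0 0 0 0.04; 0.002 0 0 0 0 0 0.04"

```text
time: 26.35
tool_pos: [594.3, 33.7, 11.6]
tcp_rot: [-179.9, 0.4, 84.5]
contact_force: [-4.4, -12.0, 7.4]
finger_gap: 39.9
grasp_force: 6.7
```

>>> move_arm:
  steps: "0.001 0 0 0 0 0 0.04; 0.002 0 0 0 0 0 0.04"

```text
time: 26.6
tool_pos: [594.5, 35.7, 11.6]
tcp_rot: [-179.9, 0.4, 84.5]
contact_force: [-5.5, -12.4, 6.7]
finger_gap: 40.0
grasp_force: 6.7
```

>>> move_arm:
  steps: "0.001 0 0 0 0 0 0.04; 0.001 0 0 0 0 0 0.04"

```text
time: 26.85
tool_pos: [594.5, 35.9, 11.5]
tcp_rot: [-179.9, 0.5, 84.5]
contact_force: [-5.0, -14.9, 8.1]
finger_gap: 40.2
grasp_force: 7.9
```

>>> move_arm:
  steps: "0.001 0 0 0 0 0 0.04; 0.001 0 0 0 0 0 0.04"

```text
time: 27.1
tool_pos: [594.5, 36.0, 11.6]
tcp_rot: [-179.9, 0.6, 84.5]
contact_force: [-5.2, -17.4, 8.7]
finger_gap: 40.0
grasp_force: 9.3
```

>>> move_arm:
  steps: "0.001 0 0 0 0 0 0.04; 0.001 0 0 0 0 0 0.04"

```text
time: 27.35
tool_pos: [594.6, 36.1, 11.6]
tcp_rot: [-179.9, 0.7, 84.4]
contact_force: [-6.1, -22.0, 9.0]
finger_gap: 39.9
grasp_force: 10.8
```

>>> move_arm:
  steps: "0.001 0 0 0 0 0 0.04; 0.0018 0 0 0 0 0 0.04; 0.0018 0 0 0 0 0 0.04"

```text
time: 27.72
tool_pos: [594.5, 36.2, 11.7]
tcp_rot: [-179.9, 0.9, 84.4]
contact_force: [-6.1, -27.6, 10.5]
finger_gap: 40.1
grasp_force: 13.5
```

Run:
```python
from h import *
s=robot.state();F=s['contact_force'];print(totray(s['tool_pos']),F[:2]@X,F[:2]@Y)
f=grab('scene');
cv2.imwrite('pics/e.png',cv2.resize(f['color'][200:345,250:470,::-1],None,fx=3.5,fy=3.5,interpolation=2))
```

```text
(np.float64(-45.491117783874245), np.float64(53.9822137370747)) -3.548501664469626 -28.052893556995834
```

View pics/e.png

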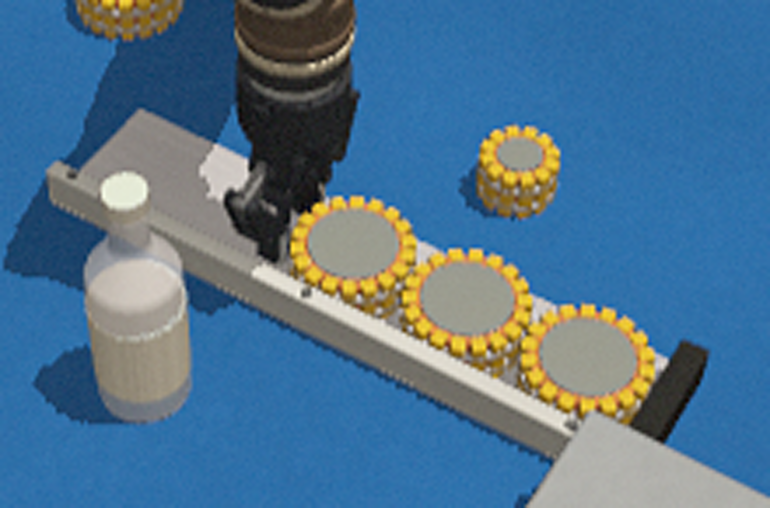

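The row of three is straight along the rail, at crop positions (355,240), (468,297) and (588,355), with the last one against the block. I'll hold the press, then release.

>>> move_arm:
  steps: "0 0 0 0 0 0 0.04; 0 0 0 0 0 0 0.04; 0 0 0 0 0 0 0.04; 0 0 0 0 0 0 0.04; 0 0 0 0 0 0 0.04; 0 0 0 0 0 0 0.04; 0 0 0 0 0 0 0.04; 0 0 0 0 0 0 0.04"

```text
time: 28.78
tool_pos: [594.5, 36.2, 11.7]
tcp_rot: [-179.9, 0.9, 84.4]
contact_force: [-7.0, -27.3, 10.3]
finger_gap: 40.1
grasp_force: 13.4
```

>>> move_arm:
  steps: "-0.005 0 0 0 0 0 0.04; -0.012 0 0 0 0 0 0.04; -0.03 0 0 0 0 0 0.04; -0.05 0 0 0 0 0 0.04; -0.06 0 -0.04 0 0 0 0.04; -0.07 0 -0.1 0 0 0 0.04; -0.1 -0.05 -0.15 0 0 0 0.04; -0.13 -0.1 -0.15 0 0 0 0.04; -0.15 -0.15 -0.15 0 0 0 0.04; -0.15 -0.15 -0.15 0 0 0 0.04; -0.15 -0.15 -0.15 0 0 0 0.04"

```text
time: 30.15
tool_pos: [432.7, -92.5, 161.1]
tcp_rot: [-179.9, 0.1, 84.6]
contact_force: [-0.3, -0.3, 0.5]
finger_gap: 39.9
grasp_force: 0.0
```

Run:
```python
from h import *
s=robot.state();print(s['tool_pos'],s['contact_force'])
for n in('scene','side'):
    f=grab(n);K=f['mtx'];P=f['pose'];hsv=cv2.cvtColor(f['color'],cv2.COLOR_RGB2HSV)
    # grey covers near expected slots: centroid of the low-saturation disc, seen at z=40
    C=cloud(f)
    for ty in(285,195,105):
        e=O-45*X+ty*Y
        m=(np.hypot(C[...,0]-e[0],C[...,1]-e[1])<38)&(abs(C[...,2]-39)<5)&(hsv[...,1]<60)
        k,l,st,ce=cv2.connectedComponentsWithStats(m.astype(np.uint8))
        i=1+np.argmax(st[1:,4]);c,r=cv2.minEnclosingCircle(C[l==i][:,:2].astype(np.float32))
        print(n,ty,'tray',np.round(totray(c),1),'centroid',np.round(totray(atz(f,*ce[i],40)),1),round(r,1),'z',round(float(np.median(C[l==i][:,2])),1))
    if n=='side': cv2.imwrite('pics/g.png',f['color'][:,:,::-1])
    tops(f)
```

```text
[432.70689646 -92.52208184 161.09227139] [-0.25052647 -0.29034294  0.54728454]
scene 285 tray [-45.5 285.9] centroid [-44.4 286.2] 31.4 z 39.5
scene 195 tray [-46.7 196.4] centroid [-44.3 196.3] 33.4 z 39.6
scene 105 tray [-46.1 106.2] centroid [-44.5 106.6] 31.9 z 39.6
[ 410.8 -328.1] tray [-194.5 -325.8] r 31.8
[ 423.9 -195.9] tray [-193.7 -193. ] r 47.1
[469.1 158.5] tray [-181.7  164.1] r 29.8
[625.9 137.6] tray [-23.8 157.9] r 179.8
side 285 tray [-47.3 286.7] centroid [-47.6 287.5] 31.4 z 38.7
side 195 tray [-47.3 196. ] centroid [-47.5 197.7] 31.8 z 38.4
side 105 tray [-46.2 106. ] centroid [-47.4 107.6] 32.6 z 38.6
[ 422.1 -197. ] tray [-195.5 -194.3] r 46.0
[607.6 177.6] tray [-45.6 196. ] r 134.4
[468.1 158.9] tray [-182.8  164.3] r 29.7
```

View pics/g.png

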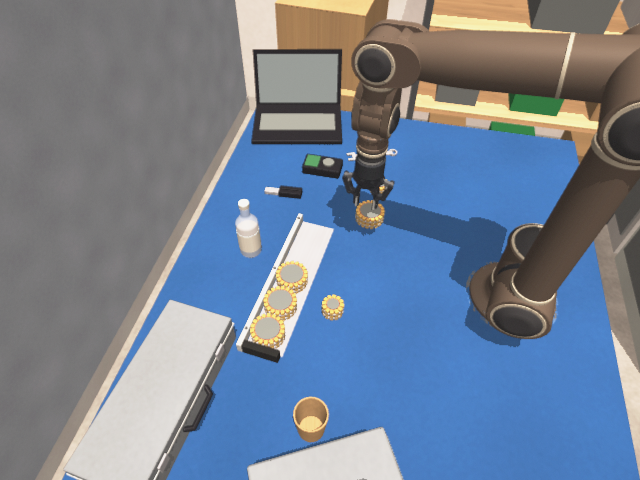

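The picture shows the row of three in the tray at (292,275), (280,301) and (267,329). The fourth large contact and the bystanders are where they began, and the gripper is clear at 161 mm.

```bash
python3 -c "
from plant import robot
print(robot.sign_off())"
```

```text
the job is handed in; nothing more can be done
None
```

The job is handed in, though the hand-in returned no verdict: three large contacts stand in a row along the rail against the end block, within about 3 mm of their places by camera; I pressed the row for over a second with about 28 N at the wrist, roughly 15 N of it on the block by my estimate, then let go; nothing else was seen to move.

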